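# Seat a router collet chuck in the tightening stand and latch it

### The arm

A 6-joint arm with a two-finger parallel gripper is mounted at the origin on a cart in front of the work surface, level with it; the furniture and walls round the work are solid. World frame = base frame: x ahead of the robot, y to its left, z up, the work surface at z = 0. Lengths are in m, angles in rad, forces in N, time in s.
With the tool pointing down it reaches from about 0.275 to 0.825 m from the base axis. Payload 5.2 kg.
Tool frame: the origin (TCP) lies midway between the tips of the shut fingers; the grasp point (between the pads) lies 19 mm behind it; z points along the fingers, x is the direction in which the jaws open and shut, and the axes are right-handed (so a half turn about z gives the same grasp; the last joint's range is limited). The gripper opens to 93 mm and grips with 3 to 60 N. Pads are 15 mm wide; open, the fingers measure 128 mm over their backs; the gripper's body (75 mm by 188 mm) begins 65 mm behind the grasp point.
Start: joints at [0.946, 0.259, 1.535, -0, 1.348, -0.203], TCP at [0.225, 0.502, 0.219] pointing down, gripper open.
Joint ranges: [-3.14, 3.14], [-0.91, 2.08], [0.19, 2.58], [-1.22, 4.36], [0.22, 2.71], [-3.12, 3.12]. Speed limits (rad/s): [2.57, 2.57, 3.14, 3.14, 3.14, 3.14].

### API

Orientations are given as a 3x3 rotation matrix whose columns are the frame's x, y, z axes.
In Python, from workcell import ctrl, optics, workorder gives the robot as it stands.
- The arm moves only by the tool drive_tool, never from a script. Its arguments are lists of equal length, an entry for each row: "travel": the shift along the tool's x, y, z in m, a list of three; "dr": the turn, a rotation vector about the tool's x, y, z in rad, a list of three; "claw": the opening, from 0 (shut) to 1 (fully open). A call has 1 to 12 rows; each row shifts and turns the commanded pose from where the row before left it, along the tool's axes as they then stand; what a row does not reach is not made up. A row lasts 1/10 s, in which the tool goes at most 50 mm and 8.59 degrees, less where a joint would pass 70% of its speed; a pose out of reach is approached as far as the arm can. A call with a gripper value outside its range is refused whole. The fingers move at their own pace and stop on an object; "squeeze" is the grip in N (left out, the last holds). Time passes only in rows, so rows that do not move let the fingers close. It gives the time, the measured TCP pose, the force and the opening at its end, in the units of the state.
- ctrl.read_state(): the state, without advancing time (a new reading comes with each control period).
- optics.read_camera(name): name is "side" or "top"; returns a dict with "img" (384x512x3 uint8, red, green, blue), "z_map" (384x512 float32, m along the optical axis (not along the pixel's ray), 0 where there is no reading), "camera_matrix" (3x3 intrinsics, pixels), "D" ([k1, k2, p1, p2, k3] as OpenCV has them; the pictures are not rectified), "R" (3x3) and "t" (3): a world point X has camera coordinates R X + t. Camera axes: x right, y down, z forward; pixel columns grow to the right and rows downward; lengths in m; the calibration is good to about 2 mm. A picture is of the moment at which its call begins.
- workorder.close_job(): hands the job in, once; it reports no verdict.
The state is a dict: "clock": time; "q": joint angles; "joint_velocities": joint speeds; "effort": joint torques, N m; "tcp_pos": TCP position; "ee_rot": TCP orientation; "wrist_force": force on the tool from outside, world axes, zero at the start; "ft_torque": the same for the moment, N m; "finger_gap": opening from 0.0 (shut) to 1.0 (fully open).
Only numpy, scipy, OpenCV 4.12 (cv2) and the standard library are available. Lean on these libraries where they do the work, as an engineer would, in place of code of your own. Each camera call takes 0.05 s, during which the arm holds its last target. There are 200 camera calls.

### The job

The dull cutter is to be changed: take the collet chuck that carries the red cutter out of the wooden tool block and nest it, cutter up, in the tapered socket of the blue tightening stand. Let it rest lightly on the two brass drive keys and turn it until its flange slots drop over them and it sits fully home (the fit is ground, so never force it with more than about 50 N), then let go and swing the red-knobbed latch all the way across so that its nose lies over the flange. Leave the other chuck and everything else on the bench where they are.

Things in the scene. Friction and masses are not known exactly. Their poses are not given: they have to be found in the camera images.
- chuck_grip (a point): Steel collet chuck with a red router cutter standing up out of its dark round clamping nut; loose, 0.4 to 0.6 kg. The point lies on its axis about half-way up the nut (34 mm diameter, 22 mm high: grip it here). Its z axis points up. The nut's top is 12 mm, the cutter's tip 40 mm above the point; below the nut a 30 mm neck, then the flange, whose top is 26 mm below the point.
- chuck: The same chuck; origin on its axis at the underside of its flange, 42 mm below chuck_grip. Flange: 50 mm diameter, 16 mm high, with two slots 16 mm wide cut right through it at its +x and -x sides. Below the origin a 7:24 taper, 31.75 mm diameter at the flange, 18 mm at its end, 46 mm long.
- spare_grip (a point): The second collet chuck, same in shape but with no cutter (nothing stands out of its nut). It stays in the tool block. The point is half-way up its nut.
- tool_block: Light wooden block, 200 x 84 x 56 mm, fixed, origin at the centre of its underside. Two upright holes of 35 mm at x = -50 and +50 mm, in which the chucks hang by their flanges, with about 1.5 mm of play; which chuck is in which hole varies.
- stand: Blue tightening stand, bolted down, 112 x 146 mm base. Origin on the axis of its upright socket, at the underside of the base. The taper bore, open to the top and matching the chuck's taper, ends in a steel drive ring, 67 mm diameter, whose flat top lies at z = 62 mm. Home: slots over the keys, flange flat on the ring, so chuck origin at z = 62 mm.
- socket (a point): Centre of the drive ring's top face; axes as the stand's. Two brass keys, 14 mm wide, 7 mm high, stand on it opposite each other, 19 to 32 mm out, along the x axis turned anticlockwise (from above) by 8 to 72 degrees: the ring is friction-clamped (0.5 Nm) where it was left and this angle is not measured. A chuck on the keys stands 7 mm too high; it drops within about 2 degrees of them.
- latch (a joint): Swing latch: flat lever on an upright pin 52 mm from the socket's axis on the stand's +y side. 0: open, nose to the stand's +x, knob arm to -x; grows clockwise from above; at 1.57 the nose points to the axis and lies over the flange, end stop at 1.60. Starts at 0 to 0.4, stays where left (friction 0.08 Nm). The nose passes 2 mm over a flange that is home and runs against one that is not.
- latch_knob (a point): Centre of the latch's upright red knob: 21 mm diameter, 30 mm high (96 to 126 mm above the bench), 62 mm from the pin.
- spanner: Flat steel C-spanner for the clamping nut, 160 mm long, lying in front of the stand; bystander.
- mallet: Wooden carver's mallet standing on its head at the back, 87 mm diameter, 249 mm high; bystander.
Things that resemble listed ones, but are neither listed nor needed, are in the scene too. Leave any orange or purple look-alike of the chuck alone.

How it is judged:
By the outcome, as a careful person would: the job done as asked, in the order asked, and still so for the second after the job is handed in, with the robot touching nothing.
It also fails if it takes over 67 s, if anything falls off the work surface, if the arm or the gripper's body presses on something with over 40 N, if the wrist force passes 120 N, or if a joint passes its speed limit or range.

## Working session

There is one attempt and no reset: what is moved stays moved. The work goes in short steps, Python scripts to look and compute and a tool call to move; the robot and the scene stay as the last step left them, time stands still between calls to the robot, and variables do not carry over. Pictures are saved under pics/ and viewed, about 8 in all and at most 12, crops included, and the job is handed in when it is done.

Besides the shell and the picture viewer there is one more tool, called after "Call:" as a command line: name --argument value ..., lists and objects as JSON in quotes. drive_tool: Moves the arm, as the interface text tells. Its arguments: {"type":"object","properties":{"travel":{"type":"array"},"dr":{"type":"array"},"claw":{"type":"array"},"squeeze":{"type":"number"}},"required":["travel","dr","claw"]}

```bash
ls; mkdir -p pics; cat > h.py <<'E'
import numpy as np, cv2
from workcell import ctrl, optics, workorder
def cam(n):
    return optics.read_camera(n)
def ray(c,uv):
    p=cv2.undistortPoints(np.array(uv,float).reshape(-1,1,2),c['camera_matrix'],np.array(c['D'])).reshape(-1,2)
    d=np.c_[p,np.ones(len(p))]@c['R']; o=-c['R'].T@c['t']; return o,d
def onz(c,uv,z):
    o,d=ray(c,uv); return o+d*((z-o[2])/d[:,2])[:,None]
def xyz(c):
    h,w=c['z_map'].shape; v,u=np.mgrid[:h,:w]
    o,d=ray(c,np.stack([u,v],-1)); return (o+d*c['z_map'].reshape(-1,1)).reshape(h,w,3)
def proj(c,P):
    return cv2.projectPoints(np.array(P,float).reshape(-1,3),cv2.Rodrigues(c['R'])[0],np.array(c['t']),c['camera_matrix'],np.array(c['D']))[0].reshape(-1,2)
def save(c,name,box=None,s=1):
    im=c['img'][...,::-1]
    if box: u0,v0,u1,v1=box; im=im[v0:v1,u0:u1]
    cv2.imwrite('pics/'+name,cv2.resize(im,None,fx=s,fy=s,interpolation=cv2.INTER_CUBIC))
E
python3 - <<'E'
from h import *
for n in('side','top'):
    c=cam(n); save(c,n+'0.png',s=1.5); print(n,-c['R'].T@c['t'],c['R'][2],c['camera_matrix'][0,0])
    np.savez('/tmp/%s0.npz'%n,**c)
print(ctrl.read_state())
E
```

```text
pics
side [0.61378176 0.59421748 0.69229561] [-0.03399685 -0.78653455 -0.61660978] 368.60433009762033
top [ 0.43405847 -0.14494579  1.44567726] [ 0.10867216 -0.00835372 -0.99404254] 462.96619648964264
{'clock': 0.1, 'q': array([ 9.46215809e-01,  2.59261761e-01,  1.53591254e+00, -1.83589878e-05,
        1.34798002e+00, -2.02830835e-01]), 'joint_velocities': array([ 0.00068728, -0.00221225, -0.00128545,  0.00082956, -0.00060059,
        0.00094556]), 'effort': array([ 1.14376613e-03, -4.38208652e+01, -2.84645212e+01,  7.18659139e-02,
        3.61646467e-02, -9.69482448e-05]), 'tcp_pos': array([0.22487416, 0.50142749, 0.21792985]), 'ee_rot': array([[ 4.09353041e-01,  9.12375625e-01, -8.98670499e-04],
       [ 9.12374779e-01, -4.09353920e-01, -1.27730702e-03],
       [-1.53325808e-03, -2.97054784e-04, -9.99998780e-01]]), 'wrist_force': array([ 0.83172659,  0.05071914, -0.35118175]), 'ft_torque': array([-0.04593841, -0.02246118,  0.02265297]), 'finger_gap': 1.0007756964976864}
```

View pics/top0.png

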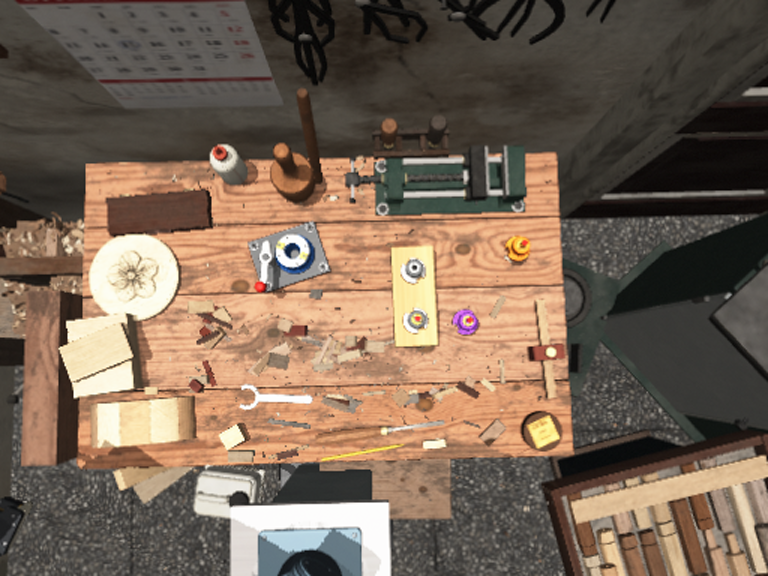

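View pics/side0.png

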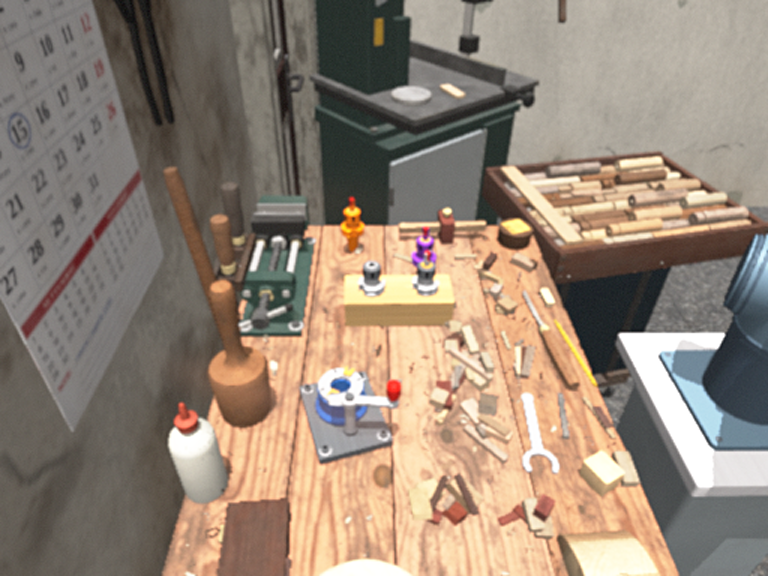

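The top view shows the block with the red-cutter chuck in the near hole at about px (278,213), the spare at (275,180), the stand at (195,168) and the knob at (173,191). The side view agrees: the chuck is at (284,180), the stand at (228,262) and the knob at (262,259).

```bash
python3 - <<'E'
from h import *
for n,bs,bc in(('top',(160,140,225,200),(255,155,300,240)),('side',(195,235,280,310),(220,165,310,220))):
    c=dict(np.load('/tmp/%s0.npz'%n)); X=xyz(c); hsv=cv2.cvtColor(c['img'],cv2.COLOR_RGB2HSV)
    v,u=np.mgrid[:384,:512]
    def box(b): return (u>=b[0])&(u<b[2])&(v>=b[1])&(v<b[3])
    H,S,V=[hsv[...,i] for i in range(3)]
    red=((H<6)|(H>174))&(S>170)&(V>90)
    yel=(H>18)&(H<34)&(S>90)&(V>120)
    blue=(H>105)&(H<130)&(S>150)
    z=X[...,2]
    for nm,m in(('knob',red&box(bs)),('cutter',red&box(bc)),('keys',yel&box(bs)),('blue',blue&box(bs)),
        ('ring',box(bs)&(S<50)&(abs(z-.062)<.006)),('plate',box(bs)&(z>.006)&(z<.03)),('blockTop',box(bc)&(abs(z-.056)<.006)),('nuts',box(bc)&(z>.085))):
        k,lab,st,ce=cv2.connectedComponentsWithStats(m.astype(np.uint8))
        for i in range(1,k):
            if st[i,4]>=4:
                P=X[lab==i]; P=P[np.isfinite(P).all(1)]; print(n,nm,st[i,4],ce[i].round(1),'med',np.median(P,0).round(3),'min',P.min(0).round(3),'max',P.max(0).round(3))
    save(c,n+'_st.png',bs,8); save(c,n+'_ch.png',bc,6)
a=cv2.imread('pics/top_st.png');b=cv2.imread('pics/side_st.png');W=760
cv2.imwrite('pics/st.png',cv2.hconcat([cv2.resize(a,(390,360)),cv2.resize(b,(408,360))]))
E
```

```text
top knob 40 [173.  190.9] med [0.58  0.075 0.123] min [0.571 0.067 0.113] max [0.589 0.084 0.133]
top cutter 7 [278.  211.7] med [ 0.511 -0.223  0.137] min [ 0.508 -0.226  0.135] max [ 0.514 -0.22   0.144]
top keys 12 [187.4 163.4] med [0.668 0.041 0.067] min [0.663 0.036 0.064] max [0.673 0.048 0.079]
top keys 11 [202.4 169.9] med [ 0.647 -0.003  0.068] min [ 0.64  -0.009  0.064] max [0.653 0.001 0.071]
top blue 109 [199.3 175.2] med [0.632 0.003 0.026] min [ 0.434 -0.145  0.016] max [0.685 0.058 1.446]
top blue 41 [193.7 165.3] med [0.667 0.028 0.042] min [0.652 0.008 0.02 ] max [0.674 0.036 0.057]
top ring 231 [194.6 167. ] med [0.657 0.019 0.062] min [ 0.627 -0.012  0.056] max [0.689 0.053 0.068]
top plate 1047 [193.3 171.5] med [0.645 0.03  0.015] min [ 0.579 -0.05   0.006] max [0.725 0.118 0.03 ]
top plate 43 [195.3 168.7] med [0.659 0.024 0.017] min [0.647 0.011 0.007] max [0.669 0.033 0.029]
top plate 50 [210.1 195.7] med [ 0.573 -0.021  0.014] min [ 0.564 -0.033  0.008] max [ 0.583 -0.008  0.021]
top blockTop 1375 [275.3 197.7] med [ 0.56  -0.22   0.056] min [ 0.461 -0.265  
[... 1238 characters left out ...]
.563 -0.032  0.008] max [ 0.571 -0.027  0.017]
side plate 1628 [228.9 285.7] med [0.657 0.074 0.016] min [ 0.579 -0.025  0.006] max [0.726 0.122 0.03 ]
side blockTop 15 [276.9 175.1] med [ 0.523 -0.306  0.055] min [ 0.514 -0.316  0.051] max [ 0.529 -0.298  0.062]
side blockTop 7 [289.  173.7] med [ 0.487 -0.31   0.059] min [ 0.483 -0.315  0.053] max [ 0.493 -0.306  0.062]
side blockTop 1064 [265.  195.2] med [ 0.562 -0.202  0.057] min [ 0.461 -0.263  0.05 ] max [ 0.661 -0.175  0.062]
side nuts 208 [284.1 177.1] med [ 0.511 -0.214  0.109] min [ 0.492 -0.313  0.085] max [0.614 0.594 0.692]
side nuts 152 [247.6 180.5] med [ 0.611 -0.209  0.109] min [ 0.596 -0.234  0.085] max [0.626 0.594 0.692]
```

View pics/st.png

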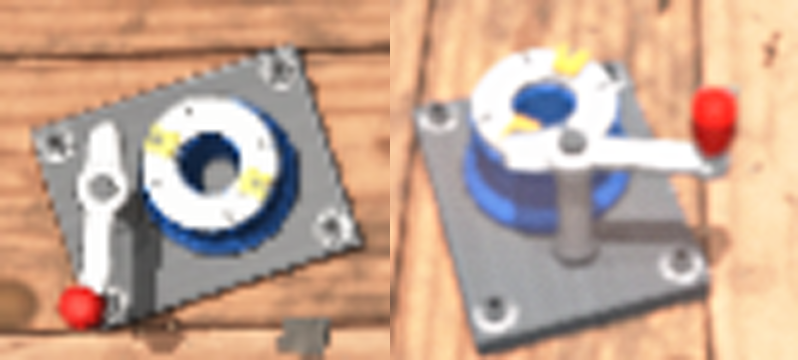

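The stand crops show keys at top px (187,163) and (202,170), the latch pin near (177,171) and the knob at (173,191). This gives a socket centre near (0.658, 0.020), with the keys at about 65° in the world. Next I need the chuck's slot angle and the clearances.

```bash
python3 - <<'E'
from h import *
c=dict(np.load('/tmp/top0.npz')); X=xyz(c); hsv=cv2.cvtColor(c['img'],cv2.COLOR_RGB2HSV)
H,S,V=[hsv[...,i] for i in range(3)]
P=onz(c,np.stack(np.meshgrid(np.arange(512),np.arange(384)),-1),.072).reshape(384,512,3)
for nm,ctr in(('red',(.511,-.222)),('spare',(.610,-.221))):
    d=P[...,:2]-ctr; r=np.hypot(*np.moveaxis(d,-1,0)); a=np.degrees(np.arctan2(d[...,1],d[...,0]))
    m=(r<.030)
    fl=m&(S<60)&(abs(X[...,2]-.072)<.012); print(nm,'flange px mean',P[fl][:,:2].mean(0).round(4),'n',fl.sum())
    w=(r>.017)&(r<.0245); o=np.argsort(a[w])
    print([(int(x),int(s),int(1000*z)) for x,s,z in zip(a[w][o],S[w][o],X[...,2][w][o])])
m=(X[...,2]>.009)&(X[...,2]<.019)&(S<70); m[:140]=0;m[205:]=0;m[:,:160]=0;m[:,228:]=0
r=cv2.minAreaRect(max(cv2.findContours(m.astype(np.uint8),0,2)[0],key=cv2.contourArea)); b=onz(c,cv2.boxPoints(r),.014)
print('plate',b.round(3).tolist(),b.mean(0).round(3),np.degrees(np.arctan2(*(np.diff(b,axis=0)[:,1::-1].T))).round(1))
for z in(.08,.09,.1):print('pin',onz(c,[177,171],z).round(4))
print('knob top',onz(c,[173,190.9],.122).round(4))
m=X[...,2]>.16; 
k,l,st,ce=cv2.connectedComponentsWithStats(m.astype(np.uint8))
for i in range(1,k):
    Q=X[l==i]; Q=Q[(Q[:,0]<.86)&(abs(Q[:,1])<.6)]
    if len(Q)>3: print('high',ce[i].round(0),len(Q),Q.min(0).round(3),Q.max(0).round(3))
for nm,bx in(('purple',(300,203,322,225)),('orange',(333,155,356,178))):
    Q=X[bx[1]:bx[3],bx[0]:bx[2]].reshape(-1,3);print(nm,Q.max(0).round(3),np.median(Q[Q[:,2]>.02],0).round(3))
save(c,'ch.png',(255,160,300,235),8)
E
```

```text
red flange px mean [ 0.5089 -0.2208] n 80
[(-177, 3, 66), (-176, 2, 71), (-175, 13, 73), (-170, 31, 65), (-168, 48, 55), (-166, 51, 72), (-163, 77, 57), (-160, 90, 56), (-157, 101, 52), (-153, 85, 57), (-149, 120, 52), (-147, 76, 60), (-144, 115, 100), (-143, 122, 59), (-137, 132, 54), (-137, 114, 58), (-131, 116, 57), (-130, 51, 105), (-127, 9, 74), (-125, 31, 68), (-121, 1, 71), (-117, 8, 75), (-114, 11, 72), (-111, 14, 68), (-108, 6, 111), (-106, 15, 63), (-104, 13, 72), (-98, 11, 77), (-97, 11, 68), (-89, 12, 69), (-89, 10, 107), (-82, 12, 69), (-80, 9, 110), (-78, 20, 109), (-75, 13, 67), (-72, 8, 73), (-69, 8, 112), (-65, 11, 72), (-61, 4, 109), (-58, 3, 72), (-54, 8, 68), (-48, 9, 112), (-48, 3, 69), (-42, 8, 73), (-38, 2, 63), (-36, 7, 110), (-31, 6, 67), (-28, 13, 74), (-28, 13, 111), (-24, 7, 68), (-21, 3, 72), (-16, 5, 111), (-14, 1, 73), (-7, 3, 106), (-6, 1, 72), (1, 5, 69), (1, 26, 107), (9, 95, 61), (10, 102, 60), (16, 88, 57), (19, 97, 58), (22, 56, 110), (23, 89, 55), (26, 95, 58), (31, 98, 54), (33, 87, 51), (38, 70, 48), (39, 85, 56), (44, 67, 55), (44, 30, 50), (5
[... 2200 characters left out ...]
, 12, 72)]
plate [[0.684, 0.12, 0.014], [0.728, -0.018, 0.014], [0.621, -0.051, 0.014], [0.578, 0.086, 0.014]] [0.653 0.034 0.014] [ -72.6 -162.8  107.2]
pin [[0.6437 0.0704 0.08  ]]
pin [[0.6422 0.0688 0.09  ]]
pin [[0.6406 0.0672 0.1   ]]
knob top [[0.5798 0.0756 0.122 ]]
high [251.  42.] 5530 [ 0.434 -0.6    0.16 ] [0.86  0.357 1.446]
high [189. 104.] 192 [ 0.434 -0.145  0.164] [0.82  0.031 1.446]
high [144. 100.] 10 [ 0.434 -0.145  0.161] [0.842 0.152 1.446]
high [  7. 347.] 533 [ 0.156 -0.145  0.221] [0.434 0.451 1.446]
high [207. 379.] 262 [ 0.064 -0.145  0.165] [0.434 0.014 1.446]
purple [ 0.546 -0.145  1.446] [ 0.504 -0.317  0.096]
orange [ 0.696 -0.145  1.446] [ 0.646 -0.427  0.093]
```

View pics/ch.png

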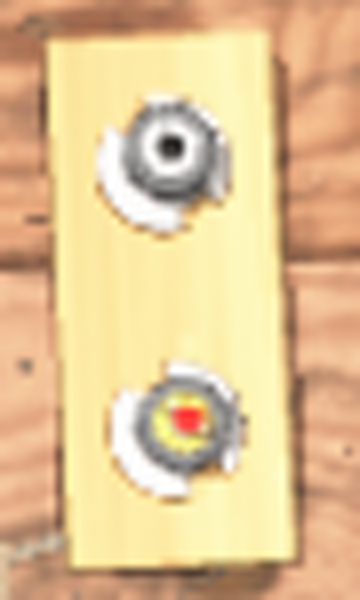

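```bash
cat > plan.py <<'E'
# python3 plan.py x y z jawdeg n : rows (tool axes) from the measured pose, tool kept vertical
import sys; from h import *; from scipy.spatial.transform import Rotation as R
import json
s=ctrl.read_state(); p=s['tcp_pos']; M=s['ee_rot']; x,y,z,j,n=map(float,sys.argv[1:6]); n=int(n)
yaw=np.degrees(np.arctan2(M[1,0],M[0,0])); print('yaw',yaw.round(2),'pos',p.round(4),'F',s['wrist_force'].round(1),'gap',round(s['finger_gap'],3),'t',s['clock'])
a=np.radians(j); T=np.array([[np.cos(a),np.sin(a),0],[np.sin(a),-np.cos(a),0],[0,0,-1]])
rv=(R.from_matrix(M.T@T)).as_rotvec(); st=R.from_rotvec((rv/n).round(4)); D=(np.array([x,y,z])-p)/n
tr=[];Mc=M.copy()
for i in range(n): tr.append((Mc.T@D).round(4).tolist()); Mc=Mc@st.as_matrix()
print(json.dumps(tr)); print((rv/n).round(4).tolist(), 'total deg',np.degrees(rv).round(2))
E
python3 plan.py .511 -.222 .2 -19.5 22
python3 - <<'E'
from h import *
c=dict(np.load('/tmp/top0.npz')); X=xyz(c)[60:140,170:215].reshape(-1,3); 
for a,b in((.03,.12),(.12,.18),(.18,.26)):
    Q=X[(X[:,2]>a)&(X[:,2]<b)&(X[:,0]<.9)&(X[:,0]>.7)]; print(a,len(Q),np.percentile(Q,[1,50,99],axis=0).round(3).tolist() if len(Q) else 0)
E
```

```text
yaw 65.84 pos [0.2249 0.5014 0.2179] F [ 0.8  0.1 -0.4] gap 1.001 t 0.1
[[-0.0247, 0.0253, 0.0008], [-0.0229, 0.0269, 0.0008], [-0.021, 0.0284, 0.0008], [-0.0191, 0.0298, 0.0008], [-0.017, 0.031, 0.0008], [-0.0149, 0.0321, 0.0008], [-0.0127, 0.033, 0.0008], [-0.0104, 0.0338, 0.0008], [-0.0081, 0.0344, 0.0008], [-0.0057, 0.0349, 0.0008], [-0.0034, 0.0352, 0.0008], [-0.001, 0.0353, 0.0008], [0.0014, 0.0353, 0.0008], [0.0038, 0.0352, 0.0008], [0.0062, 0.0348, 0.0008], [0.0085, 0.0343, 0.0008], [0.0108, 0.0337, 0.0008], [0.0131, 0.0329, 0.0008], [0.0153, 0.0319, 0.0008], [0.0174, 0.0308, 0.0008], [0.0194, 0.0295, 0.0008], [0.0214, 0.0282, 0.0008]]
[0.0, 0.0001, 0.0677] total deg [5.000e-02 8.000e-02 8.534e+01]
0.03 999 [[0.765, -0.042, 0.033], [0.815, 0.011, 0.098], [0.884, 0.089, 0.119]]
0.12 353 [[0.795, -0.049, 0.121], [0.881, 0.012, 0.15], [0.883, 0.078, 0.179]]
0.18 658 [[0.791, -0.055, 0.182], [0.88, 0.011, 0.229], [0.885, 0.066, 0.259]]
```

Mallet is clear (x > 0.765). Moving over the chuck.

Call:
drive_tool --travel '[[-0.025,0.025,0.001],[-0.023,0.027,0.001],[-0.021,0.028,0.001],[-0.019,0.03,0.001],[-0.017,0.031,0.001],[-0.015,0.032,0.001],[-0.013,0.033,0.001],[-0.01,0.034,0.001],[-0.008,0.034,0.001],[-0.006,0.035,0.001],[-0.003,0.035,0.001],[-0.001,0.035,0.001]]' --dr '[[0,0,0.068],[0,0,0.068],[0,0,0.068],[0,0,0.068],[0,0,0.068],[0,0,0.068],[0,0,0.068],[0,0,0.068],[0,0,0.068],[0,0,0.068],[0,0,0.068],[0,0,0.068]]' --claw '[1,1,1,1,1,1,0.65,0.65,0.65,0.65,0.65,0.65]' --squeeze 40

```text
clock: 1.3
tcp_pos: [0.3798, 0.1061, 0.2065]
ee_rot: [[0.946, 0.324, -0.0], [0.324, -0.946, 0.0], [-0.0, -0.0, -1.0]]
wrist_force: [0.6, 0.3, -0.5]
finger_gap: 0.651
```

Call:
drive_tool --travel '[[0.001,0.035,0.001],[0.004,0.035,0.001],[0.006,0.035,0.001],[0.008,0.034,0.001],[0.011,0.034,0.001],[0.013,0.033,0.001],[0.015,0.032,0.001],[0.017,0.031,0.001],[0.019,0.03,0.001],[0.021,0.028,0],[0,0,0]]' --dr '[[0,0,0.068],[0,0,0.068],[0,0,0.068],[0,0,0.068],[0,0,0.068],[0,0,0.068],[0,0,0.068],[0,0,0.068],[0,0,0.068],[0,0,0.066],[0,0,0]]' --claw '[0.65,0.65,0.65,0.65,0.65,0.65,0.65,0.65,0.65,0.65,0.65]'

```text
clock: 2.4
tcp_pos: [0.5066, -0.2263, 0.1968]
ee_rot: [[0.939, -0.343, -0.0], [-0.343, -0.939, -0.001], [0.0, 0.001, -1.0]]
wrist_force: [0.2, 1.3, 0.1]
finger_gap: 0.648
```

```bash
python3 - <<'E'
from h import *
c=cam('side'); save(c,'s1.png',(200,100,340,220),5)
s=ctrl.read_state(); print(proj(c,[[.511,-.222,.138],[.511,-.222,.098],s['tcp_pos']]).round(1))
X=xyz(c); hsv=cv2.cvtColor(c['img'],cv2.COLOR_RGB2HSV)
m=((hsv[...,0]<6)|(hsv[...,0]>174))&(hsv[...,1]>170)&(hsv[...,2]>90); m[:155]=0;m[200:]=0;m[:,:270]=0;m[:,300:]=0
v,u=np.nonzero(m); print(u.mean() if len(u) else 0,v.mean() if len(v) else 0,len(u))
E
python3 plan.py .511 -.2215 .079 -19.5 4
```

```text
[[285.  168.1]
 [284.  180.2]
 [288.4 148.9]]
284.57142857142856 164.28571428571428 7
yaw -19.9 pos [ 0.5058 -0.2239  0.1967] F [-0.5  0.1 -0.5] gap 0.653 t 2.45
[[0.0011, -0.001, 0.0294], [0.0011, -0.001, 0.0294], [0.0011, -0.001, 0.0294], [0.001, -0.001, 0.0294]]
[-0.0001, 0.0003, -0.0018] total deg [-0.02  0.08 -0.4 ]
```

View pics/s1.png

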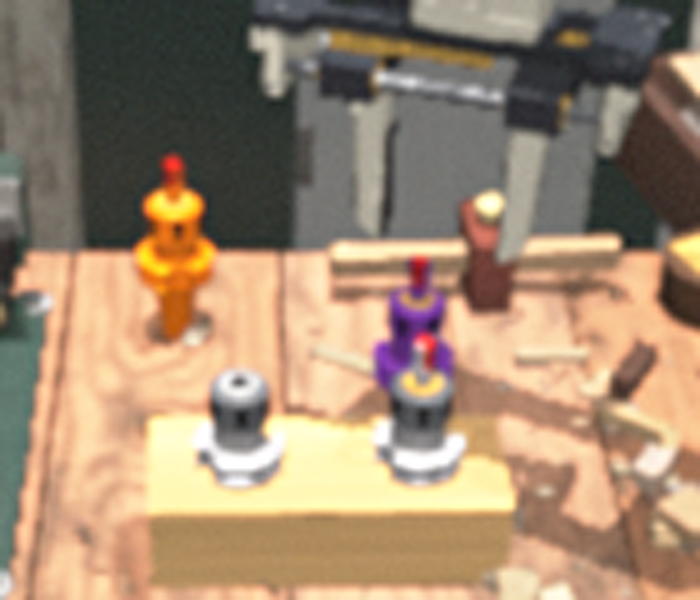

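The crop shows the gripper open above the red-cutter chuck, which is at px (284,180), with the purple look-alike behind it. The fingers straddle it and are clear of everything. Descending to grip.

Call:
drive_tool --travel '[[0.001,-0.001,0.03],[0.001,-0.001,0.03],[0.001,-0.001,0.03],[0.001,0,0.028],[0,0,0],[0,0,0],[0,0,0],[0,0,0],[0,0,0],[0,0,0]]' --dr '[[0,0,0],[0,0,0],[0,0,0],[0,0,0],[0,0,0],[0,0,0],[0,0,0],[0,0,0],[0,0,0],[0,0,0]]' --claw '[0.65,0.65,0.65,0.65,0.65,0.65,0.2,0.2,0.2,0.2]'

```text
clock: 3.45
tcp_pos: [0.5112, -0.2212, 0.0806]
ee_rot: [[0.941, -0.338, 0.002], [-0.338, -0.941, -0.001], [0.002, 0.0, -1.0]]
wrist_force: [1.4, -0.3, 1.7]
finger_gap: 0.36
```

```bash
python3 plan.py .511 -.2215 .2 -19.5 4
```

```text
yaw -19.77 pos [ 0.5112 -0.2212  0.0806] F [ 1.4 -0.3  1.7] gap 0.36 t 3.45
[[0.0, 0.0001, -0.0298], [0.0, 0.0001, -0.0298], [0.0, 0.0001, -0.0298], [-0.0, 0.0001, -0.0298]]
[0.0001, -0.0005, -0.0012] total deg [ 0.03 -0.13 -0.27]
```

Call:
drive_tool --travel '[[0,0,-0.005],[0,0,-0.015],[0,0,-0.025],[0,0,-0.03],[0,0,-0.035],[0,0,-0.03],[0,0,0],[0,0,0]]' --dr '[[0,0,0],[0,0,0],[0,0,0],[0,0,0],[0,0,0],[0,0,0],[0,0,0],[0,0,0]]' --claw '[0.2,0.2,0.2,0.2,0.2,0.2,0.2,0.2]' --squeeze 55

```text
clock: 4.25
tcp_pos: [0.5101, -0.2206, 0.2188]
ee_rot: [[0.941, -0.338, -0.001], [-0.338, -0.941, 0.0], [-0.001, -0.0, -1.0]]
wrist_force: [-0.2, 0.3, -4.4]
finger_gap: 0.356
```

```bash
python3 plan.py .6575 .0195 .22 17 11; python3 - <<'E'
from h import *
c=cam('side'); save(c,'s2.png',(220,80,340,220),4)
E
```

```text
yaw -19.77 pos [ 0.5101 -0.2206  0.2188] F [-0.2  0.3 -4.4] gap 0.356 t 4.25
[[0.0052, -0.0251, -0.0001], [0.0067, -0.0247, -0.0001], [0.0081, -0.0243, -0.0001], [0.0095, -0.0238, -0.0001], [0.0109, -0.0232, -0.0001], [0.0122, -0.0225, -0.0001], [0.0135, -0.0218, -0.0001], [0.0147, -0.0209, -0.0001], [0.0159, -0.02, -0.0001], [0.0171, -0.0191, -0.0001], [0.0182, -0.0181, -0.0001]]
[-0.0, 0.0001, -0.0583] total deg [-3.000e-02  4.000e-02 -3.677e+01]
```

View pics/s2.png

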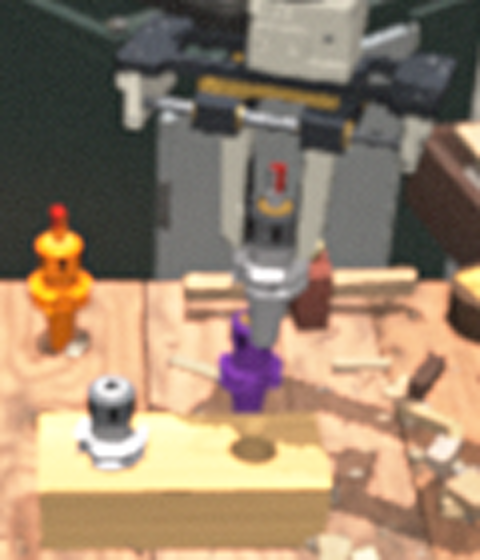

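The chuck is lifted upright, with the cutter at px (289,125) and the taper end at (285,165). Its lean matches the perspective, and the spare is undisturbed. Going over the socket.

Call:
drive_tool --travel '[[0.005,-0.025,0],[0.007,-0.025,0],[0.008,-0.024,0],[0.01,-0.024,0],[0.011,-0.023,0],[0.012,-0.023,0],[0.014,-0.022,0],[0.015,-0.021,0],[0.016,-0.02,0],[0.017,-0.019,0],[0.018,-0.018,0],[0,0,0]]' --dr '[[0,0,-0.058],[0,0,-0.058],[0,0,-0.058],[0,0,-0.058],[0,0,-0.058],[0,0,-0.058],[0,0,-0.058],[0,0,-0.058],[0,0,-0.058],[0,0,-0.058],[0,0,-0.058],[0,0,0]]' --claw '[0.2,0.2,0.2,0.2,0.2,0.2,0.2,0.2,0.2,0.2,0.2,0.2]'

```text
clock: 5.5
tcp_pos: [0.659, 0.0228, 0.2157]
ee_rot: [[0.956, 0.293, -0.005], [0.293, -0.956, 0.002], [-0.004, -0.004, -1.0]]
wrist_force: [0.2, 0.4, -6.0]
finger_gap: 0.36
```

```bash
python3 plan.py .6575 .0195 .17 17 4; python3 - <<'E'
from h import *
c=cam('side'); save(c,'s3.png',(170,170,310,300),5); np.savez('/tmp/s3.npz',**c)
s=ctrl.read_state(); t=s['tcp_pos']; print('expected taper end px',proj(c,[t-[0,0,.0706],t-[0,0,.0246]]),'socket',proj(c,[.6575,.0195,.062]))
E
```

```text
yaw 17.03 pos [0.659  0.0228 0.2157] F [ 0.2  0.4 -6. ] gap 0.36 t 5.5
[[-0.0006, 0.0007, 0.0114], [-0.0006, 0.0007, 0.0114], [-0.0006, 0.0007, 0.0114], [-0.0006, 0.0007, 0.0114]]
[-0.0009, 0.001, 0.0001] total deg [-0.22  0.24  0.03]
expected taper end px [[225.63560648 229.24455141]
 [224.86758761 212.98954342]] socket [[227.28969246 255.34165132]]
```

View pics/s3.png

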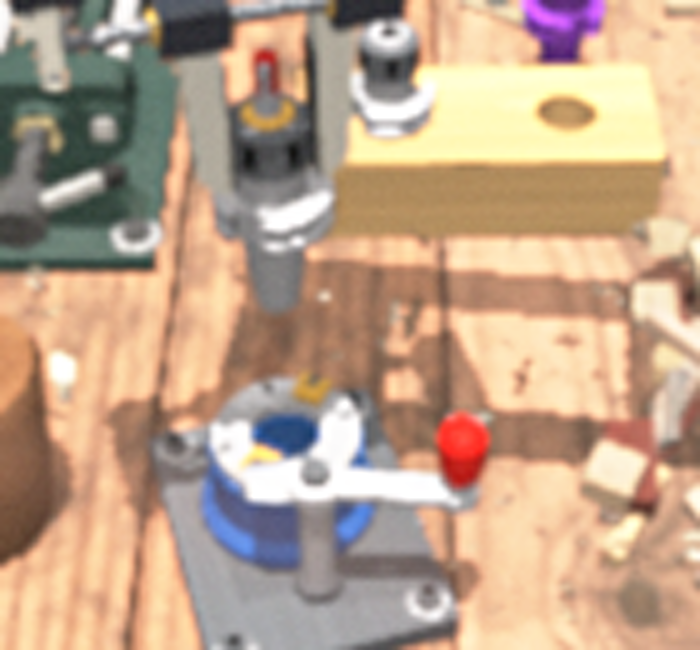

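The crop shows the chuck above the socket, with its taper end at px (225,231) against a predicted (225.6,229). The socket is at (227,255). Descending in stages and watching the force.

Call:
drive_tool --travel '[[-0.001,0.001,0.02],[-0.001,0.001,0.02],[0,0.001,0.02],[0,0,0.015],[0,0,0.01],[0,0,0],[0,0,0]]' --dr '[[0,0,0],[0,0,0],[0,0,0],[0,0,0],[0,0,0],[0,0,0],[0,0,0]]' --claw '[0.2,0.2,0.2,0.2,0.2,0.2,0.2]'

```text
clock: 6.25
tcp_pos: [0.658, 0.0156, 0.1344]
ee_rot: [[0.958, 0.288, -0.001], [0.288, -0.958, -0.0], [-0.001, -0.0, -1.0]]
wrist_force: [-0.3, 0.7, -3.7]
finger_gap: 0.358
```

```bash
python3 plan.py .6575 .0195 .11 17 3; python3 - <<'E'
from h import *
s=ctrl.read_state(); print(s['ft_torque'].round(2))
E
```

```text
yaw 16.75 pos [0.658  0.0156 0.1344] F [-0.3  0.7 -3.7] gap 0.358 t 6.25
[[0.0002, -0.0013, 0.0081], [0.0002, -0.0013, 0.0081], [0.0002, -0.0013, 0.0081]]
[-0.0001, 0.0002, -0.0014] total deg [-0.01  0.04 -0.25]
[-0.03  0.06  0.01]
```

Call:
drive_tool --travel '[[0.0005,-0.004,0],[0,0,0],[0,0,0.008],[0,0,0.006],[0,0,0],[0,0,0]]' --dr '[[0,0,0],[0,0,0],[0,0,0],[0,0,0],[0,0,0],[0,0,0]]' --claw '[0.2,0.2,0.2,0.2,0.2,0.2]'

```text
clock: 6.85
tcp_pos: [0.6573, 0.02, 0.1201]
ee_rot: [[0.957, 0.289, -0.001], [0.289, -0.957, 0.0], [-0.001, -0.0, -1.0]]
wrist_force: [0.4, -0.3, -5.2]
finger_gap: 0.358
```

```bash
python3 plan.py .6575 .0195 .1 17 3; python3 - <<'E'
from h import *
s=ctrl.read_state(); print(s['ft_torque'].round(2))
E
```

```text
yaw 16.79 pos [0.6573 0.02   0.1201] F [ 0.4 -0.3 -5.2] gap 0.358 t 6.85
[[0.0, 0.0002, 0.0067], [0.0, 0.0002, 0.0067], [0.0, 0.0002, 0.0067]]
[-0.0001, 0.0003, -0.0012] total deg [-0.03  0.06 -0.21]
[-0.04  0.06 -0.03]
```

Call:
drive_tool --travel '[[0,0,0.008],[0,0,0.008],[0,0,0.005],[0,0,0],[0,0,0]]' --dr '[[0,0,0],[0,0,0],[0,0,0],[0,0,0],[0,0,0]]' --claw '[0.2,0.2,0.2,0.2,0.2]'

```text
clock: 7.35
tcp_pos: [0.6574, 0.0201, 0.0994]
ee_rot: [[0.957, 0.289, -0.001], [0.289, -0.957, 0.0], [-0.001, -0.0, -1.0]]
wrist_force: [0.8, 0.8, -4.8]
finger_gap: 0.356
```

Call:
drive_tool --travel '[[0,0,0.003],[0,0,0.002],[0,0,0],[0,0,0]]' --dr '[[0,0,0],[0,0,0],[0,0,0],[0,0,0]]' --claw '[0.2,0.2,0.2,0.2]'

```text
clock: 7.75
tcp_pos: [0.6578, 0.0204, 0.0946]
ee_rot: [[0.957, 0.289, 0.0], [0.289, -0.957, 0.0], [0.001, -0.0, -1.0]]
wrist_force: [1.5, 2.3, -4.8]
finger_gap: 0.357
```

Call:
drive_tool --travel '[[0,0,0.001],[0,0,0.001],[0,0,0],[0,0,0]]' --dr '[[0,0,0],[0,0,0],[0,0,0],[0,0,0]]' --claw '[0.2,0.2,0.2,0.2]'

```text
clock: 8.15
tcp_pos: [0.6579, 0.0204, 0.093]
ee_rot: [[0.957, 0.289, 0.001], [0.289, -0.957, 0.0], [0.001, -0.0, -1.0]]
wrist_force: [1.5, 4.7, -2.6]
finger_gap: 0.356
```

Call:
drive_tool --travel '[[0,-0.0006,0.0005],[0,0,0.001],[0,0,0],[0,0,0]]' --dr '[[0,0,0],[0,0,0],[0,0,0],[0,0,0]]' --claw '[0.2,0.2,0.2,0.2]'

```text
clock: 8.55
tcp_pos: [0.6578, 0.0208, 0.0911]
ee_rot: [[0.957, 0.289, 0.001], [0.289, -0.957, 0.0], [0.001, -0.0, -1.0]]
wrist_force: [2.2, 5.4, -2.4]
finger_gap: 0.357
```

```bash
python3 - <<'E'
from h import *
s=ctrl.read_state(); print(s['ft_torque'].round(2),s['tcp_pos'].round(5),s['wrist_force'].round(1),s['ee_rot'].round(4).tolist())
E
```

```text
[ 0.95 -0.51  0.01] [0.65781 0.0208  0.09114] [ 2.2  5.4 -2.4] [[0.9574, 0.2888, 0.0009], [0.2888, -0.9574, 0.0003], [0.0009, -0.0, -1.0]]
```

Call:
drive_tool --travel '[[0.0005,-0.0006,0],[0,0,0.001],[0,0,0],[0,0,0]]' --dr '[[0,0,0],[0,0,0],[0,0,0],[0,0,0]]' --claw '[0.2,0.2,0.2,0.2]'

```text
clock: 8.95
tcp_pos: [0.6578, 0.0212, 0.09]
ee_rot: [[0.957, 0.289, 0.0], [0.289, -0.957, -0.0], [0.0, 0.0, -1.0]]
wrist_force: [2.8, 2.7, -3.6]
finger_gap: 0.356
```

Call:
drive_tool --travel '[[0,0,0.001],[0,0,0],[0,0,0]]' --dr '[[0,0,0],[0,0,0],[0,0,0]]' --claw '[0.2,0.2,0.2]'

```text
clock: 9.25
tcp_pos: [0.6578, 0.0213, 0.0891]
ee_rot: [[0.957, 0.289, 0.0], [0.289, -0.957, -0.0], [0.0, 0.0, -1.0]]
wrist_force: [3.1, 3.4, -3.4]
finger_gap: 0.355
```

```bash
python3 - <<'E'
from h import *
s=ctrl.read_state(); print(s['ft_torque'].round(2),s['tcp_pos'].round(5),s['wrist_force'].round(1))
E
```

```text
[ 0.62 -0.57  0.03] [0.65782 0.0213  0.08912] [ 3.1  3.4 -3.4]
```

Call:
drive_tool --travel '[[0.0006,-0.0004,0.001],[0,0,0],[0,0,0]]' --dr '[[0,0,0],[0,0,0],[0,0,0]]' --claw '[0.2,0.2,0.2]'

```text
clock: 9.55
tcp_pos: [0.6579, 0.0217, 0.0879]
ee_rot: [[0.957, 0.289, -0.001], [0.289, -0.957, -0.0], [-0.001, 0.0, -1.0]]
wrist_force: [1.7, 1.9, -3.7]
finger_gap: 0.356
```

Call:
drive_tool --travel '[[0,0,0.001],[0,0,0],[0,0,0]]' --dr '[[0,0,0],[0,0,0],[0,0,0]]' --claw '[0.2,0.2,0.2]'

```text
clock: 9.85
tcp_pos: [0.658, 0.0218, 0.0869]
ee_rot: [[0.957, 0.289, -0.001], [0.289, -0.957, -0.0], [-0.001, -0.0, -1.0]]
wrist_force: [1.1, 1.3, -4.4]
finger_gap: 0.357
```

Call:
drive_tool --travel '[[0,0,0.001],[0,0,0],[0,0,0]]' --dr '[[0,0,0],[0,0,0],[0,0,0]]' --claw '[0.2,0.2,0.2]'

```text
clock: 10.15
tcp_pos: [0.658, 0.022, 0.0866]
ee_rot: [[0.957, 0.289, 0.0], [0.289, -0.957, -0.0], [0.0, 0.0, -1.0]]
wrist_force: [-1.6, 2.4, 2.0]
finger_gap: 0.356
```

```bash
python3 - <<'E'
from h import *
s=ctrl.read_state(); print(s['ft_torque'].round(2),s['tcp_pos'].round(5),s['wrist_force'].round(1))
E
```

```text
[ 0.42  0.3  -0.07] [0.65804 0.02195 0.08665] [-1.6  2.4  2. ]
```

Call:
drive_tool --travel '[[0,0,0.001],[0,0,0],[0,0,0]]' --dr '[[0,0,0],[0,0,0],[0,0,0]]' --claw '[0.2,0.2,0.2]'

```text
clock: 10.45
tcp_pos: [0.6581, 0.022, 0.0866]
ee_rot: [[0.957, 0.289, 0.0], [0.289, -0.957, -0.0], [0.0, 0.0, -1.0]]
wrist_force: [-4.0, 2.1, 8.1]
finger_gap: 0.354
```

```bash
python3 - <<'E'
from h import *
s=ctrl.read_state(); print(s['ft_torque'].round(2),s['tcp_pos'].round(5),s['wrist_force'].round(1))
for n in('side','top'):
    c=cam(n); X=xyz(c)
    np.savez('/tmp/%s4.npz'%n,**c)
    if n=='side': save(c,'s4.png',(180,200,280,300),6)
E
```

```text
[ 0.47  0.74 -0.07] [0.65806 0.02199 0.08658] [-4.   2.1  8.1]
```

View pics/s4.png

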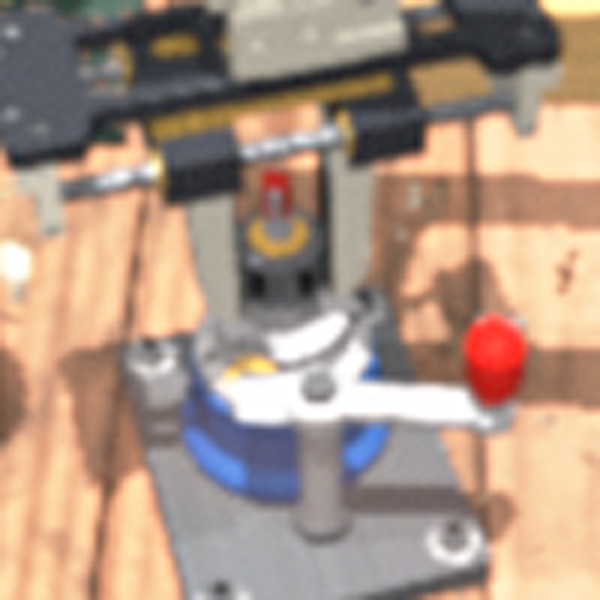

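The side crop shows a firm stop at TCP z 0.0866, which is the predicted home height. It is 7 mm below key-top level, with a brass key visible inside the slot at px (222,262). The chuck is home, so I'm relieving the preload, releasing and rising.

Call:
drive_tool --travel '[[0,0,-0.0015],[0,0,0],[0,0,0],[0,0,0],[0,0,0],[0,0,-0.005],[0,0,-0.02],[0,0,-0.035],[0,0,-0.04],[0,0,0]]' --dr '[[0,0,0],[0,0,0],[0,0,0],[0,0,0],[0,0,0],[0,0,0],[0,0,0],[0,0,0],[0,0,0],[0,0,0]]' --claw '[0.2,0.55,0.55,0.55,0.55,0.55,0.55,0.55,0.55,0.55]'

```text
clock: 11.55
tcp_pos: [0.6617, 0.0214, 0.194]
ee_rot: [[0.957, 0.289, 0.012], [0.289, -0.957, -0.002], [0.011, 0.005, -1.0]]
wrist_force: [1.0, 0.1, -0.1]
finger_gap: 0.549
```

```bash
python3 - <<'E'
from h import *
for n,b in(('side',(215,215,245,262)),('top',(180,150,215,185))):
    c=cam(n); X=xyz(c); Q=X[b[1]:b[3],b[0]:b[2]].reshape(-1,3)
    Q=Q[np.hypot(Q[:,0]-.658,Q[:,1]-.021)<.024]
    h=np.histogram(Q[:,2],np.arange(.06,.16,.004)); print(n,[(round(z,3),int(k)) for k,z in zip(*h)])
E
python3 plan.py .58 .077 .19 83 9
```

```text
side [(np.float64(0.06), 0), (np.float64(0.064), 7), (np.float64(0.068), 18), (np.float64(0.072), 11), (np.float64(0.076), 85), (np.float64(0.08), 30), (np.float64(0.084), 18), (np.float64(0.088), 14), (np.float64(0.092), 9), (np.float64(0.096), 17), (np.float64(0.1), 21), (np.float64(0.104), 23), (np.float64(0.108), 13), (np.float64(0.112), 43), (np.float64(0.116), 82), (np.float64(0.12), 8), (np.float64(0.124), 7), (np.float64(0.128), 8), (np.float64(0.132), 6), (np.float64(0.136), 9), (np.float64(0.14), 9), (np.float64(0.144), 14), (np.float64(0.148), 0), (np.float64(0.152), 0)]
top [(np.float64(0.06), 0), (np.float64(0.064), 0), (np.float64(0.068), 0), (np.float64(0.072), 1), (np.float64(0.076), 0), (np.float64(0.08), 2), (np.float64(0.084), 0), (np.float64(0.088), 0), (np.float64(0.092), 0), (np.float64(0.096), 0), (np.float64(0.1), 0), (np.float64(0.104), 0), (np.float64(0.108), 0), (np.float64(0.112), 0), (np.float64(0.116), 0), (np.float64(0.12), 0), (np.float64(0.124), 0), (np.float64(0.128), 0), (np.float64(0.132), 0), (np.float64(0.136), 0), (np.float64(0.14), 0), (np.float64(0.144), 0), (np.float64(0.148), 0), (np.float64(0.152), 0)]
yaw 16.79 pos [0.6589 0.0218 0.1884] F [-0.8  0.5 -0.4] gap 0.554 t 11.65
[[-0.0066, -0.0084, -0.0002], [-0.0055, -0.0092, -0.0002], [-0.0043, -0.0098, -0.0002], [-0.003, -0.0103, -0.0002], [-0.0016, -0.0106, -0.0002], [-0.0003, -0.0107, -0.0002], [0.0011, -0.0106, -0.0002], [0.0025, -0.0104, -0.0002], [0.0038, -0.01, -0.0002]]
[0.0003, -0.0002, -0.1284] total deg [  0.17  -0.1  -66.21]
```

Depth confirms home: flange top about 0.078, nut top about 0.116, tip about 0.144. Now the knob.

Call:
drive_tool --travel '[[-0.007,-0.008,0],[-0.005,-0.009,0],[-0.004,-0.01,0],[-0.003,-0.01,0],[-0.002,-0.011,0],[0,-0.011,0],[0.001,-0.011,0],[0.002,-0.01,0],[0.004,-0.01,0],[0,0,0],[0,0,0]]' --dr '[[0,0,-0.128],[0,0,-0.128],[0,0,-0.128],[0,0,-0.128],[0,0,-0.128],[0,0,-0.128],[0,0,-0.128],[0,0,-0.128],[0,0,-0.128],[0,0,0],[0,0,0]]' --claw '[0.55,0.55,0.55,0.55,0.55,0.55,0.55,0.55,0.55,0.55,0.55]' --squeeze 15

```text
clock: 12.75
tcp_pos: [0.5788, 0.0769, 0.1857]
ee_rot: [[0.129, 0.992, -0.002], [0.992, -0.129, -0.0], [-0.0, -0.002, -1.0]]
wrist_force: [-0.1, 0.4, -0.7]
finger_gap: 0.55
```

```bash
python3 plan.py .58 .077 .102 83 4
```

```text
yaw 82.61 pos [0.5788 0.0769 0.1857] F [-0.1  0.4 -0.7] gap 0.55 t 12.75
[[0.0001, 0.0003, 0.0209], [0.0001, 0.0003, 0.0209], [0.0001, 0.0003, 0.0209], [0.0001, 0.0003, 0.0209]]
[-0.0004, 0.0001, -0.0017] total deg [-0.09  0.02 -0.39]
```

Call:
drive_tool --travel '[[0,0,0.025],[0,0.001,0.025],[0,0,0.02],[0,0,0.013],[0,0,0],[0,0,0],[0,0,0],[0,0,0],[0,0,0],[0,0,0]]' --dr '[[0,0,0],[0,0,0],[0,0,0],[0,0,0],[0,0,0],[0,0,0],[0,0,0],[0,0,0],[0,0,0],[0,0,0]]' --claw '[0.55,0.55,0.55,0.55,0.55,0.1,0.1,0.1,0.1,0.1]'

```text
clock: 13.75
tcp_pos: [0.5806, 0.0769, 0.1044]
ee_rot: [[0.126, 0.992, 0.001], [0.992, -0.126, 0.0], [0.0, 0.001, -1.0]]
wrist_force: [-0.5, 0.5, 2.6]
finger_gap: 0.218
```

```bash
python3 - <<'E'
import numpy as np, json
from h import *
s=ctrl.read_state(); p=s['tcp_pos']; M=s['ee_rot']; print(p.round(4),s['wrist_force'].round(1),s['finger_gap'])
pin=np.array([.6425,.0705]); d=p[:2]-pin; print(np.hypot(*d),np.degrees(np.arctan2(d[1],d[0])))
# arc about pin to 105 deg at r .062, tool turning along
n=20; th0=np.arctan2(d[1],d[0]); th1=np.radians(105.3); dt=(th1-th0)/n; yaw=np.arctan2(M[1,0],M[0,0]); tr=[]
for i in range(n):
    a,b=th0+i*dt,th0+(i+1)*dt; D=.062*np.array([np.cos(b)-np.cos(a),np.sin(b)-np.sin(a)]); y=yaw+i*dt
    tr.append([round(float(D@[np.cos(y),np.sin(y)]),4),round(float(D@[np.sin(y),-np.cos(y)]),4)])
print(tr,-dt)
E
```

```text
[0.5806 0.0769 0.1044] [-0.5  0.5  2.6] 0.21795692975191872
0.06223204813172588 174.05453435368764
[[0.0037, 0.0], [0.0037, 0.0], [0.0037, 0.0], [0.0037, 0.0], [0.0037, 0.0], [0.0037, 0.0], [0.0037, 0.0], [0.0037, 0.0], [0.0037, 0.0], [0.0037, 0.0], [0.0037, 0.0], [0.0037, 0.0], [0.0037, 0.0], [0.0037, 0.0], [0.0037, 0.0], [0.0037, 0.0], [0.0037, 0.0], [0.0037, 0.0], [0.0037, 0.0], [0.0037, 0.0]] 0.05999965000737005
```

The knob is gripped (20 mm). Swinging it along the arc.

Call:
drive_tool --travel '[[0.0037,0,0],[0.0037,0,0],[0.0037,0,0],[0.0037,0,0],[0.0037,0,0],[0.0037,0,0],[0.0037,0,0],[0.0037,0,0],[0.0037,0,0],[0.0037,0,0]]' --dr '[[0,0,0.06],[0,0,0.06],[0,0,0.06],[0,0,0.06],[0,0,0.06],[0,0,0.06],[0,0,0.06],[0,0,0.06],[0,0,0.06],[0,0,0.06]]' --claw '[0.1,0.1,0.1,0.1,0.1,0.1,0.1,0.1,0.1,0.1]'

```text
clock: 14.75
tcp_pos: [0.5943, 0.111, 0.1044]
ee_rot: [[0.665, 0.747, 0.001], [0.747, -0.665, 0.0], [0.001, 0.0, -1.0]]
wrist_force: [-1.3, 1.3, 2.7]
finger_gap: 0.217
```

Call:
drive_tool --travel '[[0.0037,0,0],[0.0037,0,0],[0.0037,0,0],[0.0037,0,0],[0.0037,0,0],[0.0037,0,0],[0.0037,0,0],[0.0037,0,0],[0.0037,0,0],[0.0037,0,0],[0,0,0],[0,0,0]]' --dr '[[0,0,0.06],[0,0,0.06],[0,0,0.06],[0,0,0.06],[0,0,0.06],[0,0,0.06],[0,0,0.06],[0,0,0.06],[0,0,0.06],[0,0,0.06],[0,0,0],[0,0,0]]' --claw '[0.1,0.1,0.1,0.1,0.1,0.1,0.1,0.1,0.1,0.1,0.1,0.1]'

```text
clock: 15.95
tcp_pos: [0.6253, 0.1315, 0.1044]
ee_rot: [[0.97, 0.244, 0.002], [0.244, -0.97, 0.002], [0.002, -0.001, -1.0]]
wrist_force: [-0.2, 5.5, 3.9]
finger_gap: 0.214
```

```bash
python3 - <<'E'
from h import *
s=ctrl.read_state(); p=s['tcp_pos']; d=p[:2]-[.6425,.0705]; print(np.hypot(*d),np.degrees(np.arctan2(d[1],d[0])),s['wrist_force'].round(1),s['ft_torque'].round(2))
E
```

```text
0.06341705135997014 105.76858159253408 [-0.2  5.5  3.9] [0.87 0.03 0.01]
```

Call:
drive_tool --travel '[[0.001,0,0],[0.001,0,0],[0,0,0]]' --dr '[[0,0,0.01],[0,0,0],[0,0,0]]' --claw '[0.1,0.1,0.1]'

```text
clock: 16.25
tcp_pos: [0.6262, 0.1318, 0.1044]
ee_rot: [[0.972, 0.235, -0.0], [0.235, -0.972, 0.001], [0.0, -0.002, -1.0]]
wrist_force: [-3.2, 5.2, 6.1]
finger_gap: 0.217
```

Call:
drive_tool --travel '[[0.0015,0,0],[0,0,0],[0,0,0]]' --dr '[[0,0,0],[0,0,0],[0,0,0]]' --claw '[0.1,0.1,0.1]'

```text
clock: 16.55
tcp_pos: [0.6263, 0.1319, 0.1044]
ee_rot: [[0.972, 0.235, -0.003], [0.235, -0.972, 0.001], [-0.003, -0.002, -1.0]]
wrist_force: [-6.6, 4.3, 7.7]
finger_gap: 0.216
```

Call:
drive_tool --travel '[[-0.001,0,0],[0,0,0],[0,0,0],[0,0,0],[0,0,0],[0,0,-0.01],[0,0,-0.03],[0,0,-0.04],[-0.01,0.01,-0.04],[0,0,-0.03],[0,0,0]]' --dr '[[0,0,0],[0,0,0],[0,0,0],[0,0,0],[0,0,0],[0,0,0],[0,0,0],[0,0,0],[0,0,0],[0,0,0],[0,0,0]]' --claw '[0.1,0.45,0.45,0.45,0.45,0.45,0.45,0.45,0.45,0.45,0.45]'

```text
clock: 17.65
tcp_pos: [0.6224, 0.1186, 0.2604]
ee_rot: [[0.973, 0.233, 0.011], [0.233, -0.973, 0.0], [0.011, 0.002, -1.0]]
wrist_force: [0.3, 0.6, -0.6]
finger_gap: 0.451
```

Call:
drive_tool --travel '[[-0.03,0,-0.02],[-0.04,0,0],[-0.04,0,0],[-0.04,0,0],[0,0,0],[0,0,0]]' --dr '[[0,0,0],[0,0,0],[0,0,0],[0,0,0],[0,0,0],[0,0,0]]' --claw '[0.45,0.45,0.45,0.45,0.45,0.45]'

```text
clock: 18.25
tcp_pos: [0.4738, 0.0839, 0.274]
ee_rot: [[0.973, 0.232, 0.001], [0.232, -0.973, -0.0], [0.001, 0.0, -1.0]]
wrist_force: [0.4, -0.3, -0.1]
finger_gap: 0.449
```

```bash
python3 - <<'E'
from h import *
c=cam('side');t=cam('top'); save(c,'s5.png',(170,150,310,300),4); save(t,'t5.png',(150,130,300,230),4)
a,b=cv2.imread('pics/s5.png'),cv2.imread('pics/t5.png')
cv2.imwrite('pics/f5.png',cv2.hconcat([cv2.resize(a,(373,400)),cv2.resize(b,(420,280)).__class__(cv2.copyMakeBorder(cv2.resize(b,(420,280)),0,120,0,0,0))] if 0 else [cv2.resize(a,(373,400)),cv2.copyMakeBorder(cv2.resize(b,(420,280)),0,120,0,0,0)]))
for n,k in(('side',c),('top',t)):
    X=xyz(k); hsv=cv2.cvtColor(k['img'],cv2.COLOR_RGB2HSV); m=((hsv[...,0]<6)|(hsv[...,0]>174))&(hsv[...,1]>170)&(hsv[...,2]>90)&(X[...,2]>.1)&(X[...,2]<.15)&(abs(X[...,0]-.64)<.07)&(abs(X[...,1]-.08)<.09)
    kk,l,st,ce=cv2.connectedComponentsWithStats(m.astype(np.uint8))
    for i in range(1,kk):
        if st[i,4]>3:print(n,ce[i].round(1),np.median(X[l==i],0).round(4),st[i,4])
    Q=X.reshape(-1,3); Q=Q[np.hypot(Q[:,0]-.658,Q[:,1]-.021)<.02]; print('heights',[(round(float(z),3),int(q)) for q,z in zip(*np.histogram(Q[:,2],np.arange(.07,.155,.006)))], Q[:,2][Q[:,2]<.2].max())
print(ctrl.read_state()['wrist_force'])
E
```

```text
side [225.2 229.7] [0.6597 0.0231 0.146 ] 6
side [239.9 280.6] [0.6263 0.1393 0.1228] 91
heights [(0.07, 11), (0.076, 54), (0.082, 19), (0.088, 20), (0.094, 20), (0.1, 29), (0.106, 30), (0.112, 92), (0.118, 40), (0.124, 10), (0.13, 9), (0.136, 11), (0.142, 22), (0.148, 0)] 0.14713006332163914
top [191.  162.5] [0.6579 0.0203 0.1441] 8
top [154.4 175.8] [0.6242 0.1279 0.123 ] 42
heights [(0.07, 10), (0.076, 20), (0.082, 3), (0.088, 0), (0.094, 3), (0.1, 4), (0.106, 12), (0.112, 62), (0.118, 19), (0.124, 3), (0.13, 1), (0.136, 6), (0.142, 9), (0.148, 0)] 0.14794260321290098
[0.35034474 0.39124414 0.31011754]
```

View pics/f5.png

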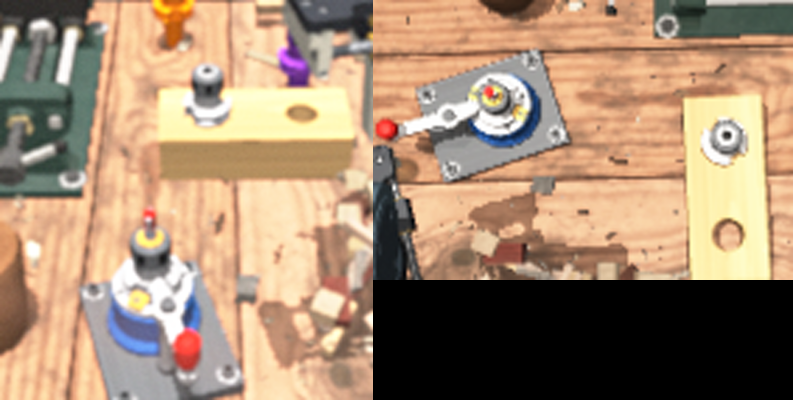

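The final picture shows the chuck seated cutter-up in the stand, cutter at top px (191,162), with the latch nose over its flange and the knob at (154,176). The spare is still in the block. Handing in.

```bash
python3 -c "
from h import *
print(workorder.close_job())"
```

```text
the job is handed in; nothing more can be done
None
```

The red-cutter chuck is home in the blue stand with the latch swung fully across, and I handed the job in at about 18 s on the robot's clock. No verdict came back.

- **Seating:** I set the slots to the measured key angle, and they dropped over the keys on the way down. The turning search was therefore not needed. The chuck stopped firmly at exactly the predicted home height, and the highest wrist reading I saw was about 9 N (read after moves, not continuously).
- **Home check:** with the gripper off, the cameras showed the flange top at about 78 mm, the nut top at about 116 mm and the cutter tip at about 144–147 mm, all as expected for home. A brass key was visible inside a slot.
- **Latch:** I gripped the knob and swung it to its end stop, where the arm stalled under a light push. The top camera put the knob at (0.624, 0.128), where it should be with the latch closed. The pictures show the nose over the flange.
- **Everything else:** the spare is still in its hole, and the purple and orange look-alikes stand as before. The arm had backed off and was touching nothing.
- **Disagreements:** the socket centre I felt lay about 2 mm further in +y than the cameras gave, within the stated calibration. The side camera's knob reading was about 11 mm further in y than the top camera's. I put that down to the side camera seeing only the knob's near face.

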